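Move the clip-on test gauge from the yellow pump to the green pump

TASK

The yellow pump has been tested: hold in the red release button of the clip-on gauge adapter, pull the adapter straight up out of the yellow pump's port without wrenching it, and clip it fully home in the green pump's port (whose height setting is not known exactly), so that its shoulder sits down on the port and the button has sprung out again. Use only moderate force on the ports (about 25 N at most), and leave the other things on the bench where they are.

Things in the scene. Friction and masses are not known exactly. Their poses are not given: they have to be found in the camera images.
- adapter: Clip-on test gauge, about 180 g, clipped in the yellow pump's port at the start. Origin: middle of its shoulder's underside; z up along it. From the origin up: black shoulder 34 x 36 mm, 6 mm high; black grip body 28 mm (x) by 30 mm (y), z = 6 to 46 mm; dial gauge of 30 mm diameter, z = 46 to 65 mm. The -x face is flat at x = -14 mm; the red button stands out of the +x face.
- adapter_button (a point): Middle of the red button's outer face (18 mm wide in y, 24 mm high), at adapter x = 21 mm, z = 26 mm; it moves 5 mm inwards with the button. Axes as the adapter's. Pinching the button and the flat -x face between two fingers along the adapter's x, at z about 26 mm, holds the button in and grips the adapter.
- adapter_stem (a point): Lower end of the adapter's steel stem, 24 mm under its origin. The stem is 14 mm (x) by 20 mm (y), its last 5 mm stepped narrower. A brass latch barb joined to the button sticks out of its +x side to x = 11.5 mm, at adapter z = -18.5 to -12.5 mm, and draws wholly into the stem as the button is pressed.
- release (a joint): The red button. 0 = sprung out; 0.005 m = fully in (face at adapter x = 16 mm). Its spring needs 3 N at first and 8 N fully in. The barb catches unless the button is in by about 0.0045, so hold it in both to pull the adapter out and to push it into a port: it does not snap in by itself. Sprung right out in a port, it is latched.
- yellow_port (a point): Middle of the mouth of the steel port on the yellow pump, on its flat rim 115 mm above the bench; z up, axes as the pump's. Cavity 16 mm (x) by 22 mm (y), with a 3 mm high funnel, 22 x 28 mm at the top; block 39 x 35 mm. With the adapter fully home its origin is at this point, x axes along one another (either way round); when latched it has up to 1.5 mm of play upwards.
- green_port (a point): The like port on the green pump, empty at first, same sizes; but it is screwed to another height each time: its real rim lies 0 to 20 mm straight above this point (115 mm above the bench), to be found by feel or sight. Fully home and latched, the adapter's shoulder rests on that rim. Axes as the pump's; the adapter fits with x axes along one another, either way round.
- yellow_pump: Yellow injection pump bolted to the bench on a grey plate 150 mm (x) by 135 mm (y); origin on the bench under its port. Everything on it but the port and adapter is lower than 95 mm; aluminium flange and shaft at its -x end (to x = -96 mm). It does not move.
- green_pump: The green injection pump, the same shape as the yellow one; it does not move. In either port the seal drags on the stem with about 2 to 8 N, and over the last 3 mm a spring seat pushes up with 2 to 6 N: press the adapter down firmly (10 to 16 N) until its shoulder stops on the rim, and keep it there while the button is let out.
- gear: Dark steel gear hub, 44 mm across, 24 mm high; loose bystander, origin at the middle of its underside.
- wrench: Steel wrench, 160 mm long, lying loose; bystander.
- screwdriver: Screwdriver with orange handle, 180 mm long, lying loose; bystander.
- dish: Aluminium dish 100 mm across, 30 mm high; loose bystander.
- spray_can: White and blue can, 56 mm across, 150 mm high; loose bystander.
- bearing: Steel bearing ring, 48 mm across, 14 mm high; loose bystander.
- gasket_box: Small cardboard box 90 x 60 x 35 mm; loose bystander.
- green_pump_seat (a joint): Spring seat in the bottom of the green port, a brass button 10 mm across. 0 = up, nothing on it; about 0.003 m = pressed down by the stem of an adapter that is fully home; 0.0012 to 0.003 when latched.
Things that resemble listed ones, but are neither listed nor needed, are in the scene too. Leave any orange look-alike of the adapter alone.

How it is judged:
On the way:
1. with its button held in, the adapter is drawn up out of the yellow pump's port (value of joint release above 0.003 m and z of adapter in the frame of yellow_port above 0.027 m), for 0.1 s.
At the end, for the whole second after the job is handed in: The adapter is latched in the green port: origin within 3 mm sideways of green_port and 2 mm below to 23 mm above it (the rim is 0 to 20 mm above), its stem on the spring seat (in by over 0.6 mm), tilted under 0.1 rad, at rest, button sprung out (under 1.5 mm) (horizontal distance between adapter and green_port below 0.003 m and value of joint green_pump_seat above 0.0006 m and z of adapter in the frame of green_port between -0.002 and 0.023 m and angle between adapter's own z axis and vertical below 0.1 rad and value of joint release below 0.0015 m and linear speed of adapter below 0.02 m/s); the robot touches nothing.
It fails at once if the adapter is wrenched against or rammed into the yellow pump with more than 35 N (contact force between adapter and yellow_pump above 35 N).
It fails at once if the adapter is rammed or wrenched against the green pump with more than 35 N (contact force between adapter and green_pump above 35 N).
It fails at once if a bystander is moved by more than 30 mm (distance of any of gear, wrench, screwdriver, dish, spray_can, bearing, gasket_box from where it was at the start of the episode above 0.03 m).
It also fails if it takes over 45 s, if anything falls off the work surface, if the arm or the gripper's body presses on something with over 40 N, if the wrist force passes 120 N, or if a joint passes its speed limit or range.

ROBOT

A 6-joint arm with a two-finger parallel gripper is mounted at the origin on the work surface. World frame = base frame: x ahead of the robot, y to its left, z up, the work surface at z = 0. Lengths are in m, angles in rad, forces in N, time in s.
With the tool pointing down it reaches from about 0.35 to 0.85 m from the base axis. Payload 8.1 kg.
Tool frame: the origin (TCP) lies at the very end of the fingers, on their centre line; the grasp point (between the pads) lies 19 mm behind it; z points along the fingers, y is the line along which they close (so a half turn about z gives the same grasp; the last joint's range is limited). The gripper opens to 93 mm and grips with 3 to 60 N. Pads are 15 mm wide; open, the fingers measure 128 mm over their backs; the gripper's body (75 mm by 188 mm) begins 65 mm behind the grasp point.
Start: joints at [-1.264, 0.13, 1.488, -0, 1.523, -0.085], TCP at [0.229, -0.555, 0.219] pointing down, gripper open.
Joint ranges: [-2.96, 2.96], [-0.89, 2.26], [0.02, 2.5], [-1.34, 4.48], [0, 2.73], [-2.66, 2.66]. Speed limits (rad/s): [2.39, 2.39, 2.79, 3.14, 3.14, 3.14].

INTERFACE

Orientations are given as a rotation vector (axis times angle).
In Python, from plant import read_state, eyes, workorder gives the robot as it stands. The module is installed in compiled form; this text tells all that it offers.
- The arm moves only by the tool play_rows, never from a script. Its argument "targets" is one flat list of numbers, 4 for each row, row after row: the shift along the tool's x, y, z in cm, then the turn about the tool's z in degrees. In form: [dx, dy, dz, roll, dx, dy, dz, roll, ...]. A call has 1 to 8 rows; each row is the pose to reach, as a shift and turn from the pose commanded when the call began, along the tool's axes at that moment; what a row does not reach only later rows make up. A row lasts 1/12 s, in which the tool goes at most 41.7 mm and 7.16 degrees, less where a joint would pass 70% of its speed; a pose out of reach is approached as far as the arm can. A call with a gripper value outside its range is refused whole. "grip" is the finger opening in cm, from 0 to 9.3, set as the call begins (left out, the last holds). The fingers move at their own pace and stop on an object; "grip_force" is the grip in N (left out, the last holds). Time passes only in rows, so rows that repeat a pose let the fingers close. It gives the time, the measured TCP pose, the force, the opening and the grip force at its end, in the units of the state.
- read_state(): the state, without advancing time (a new reading comes with each control period).
- eyes.read_camera(name): name is "side" or "top"; returns a dict with "image" (480x640x3 uint8, red, green, blue), "vfov" (degrees; the focal length in pixels is half the picture's height over the tangent of half this angle, whatever the lens; pixels are square), "cx", "cy" (the principal point, pixels), "cam_to_world" (4x4, takes a point from camera to world coordinates). Camera axes: x right, y up, looking along -z (the intrinsics and any distortion apply to the point x, -y, -z); pixel columns grow to the right and rows downward; lengths in m; the calibration is good to about 2 mm. A picture is of the moment at which its call begins. There is no depth.
- workorder.close_job(): hands the job in; it is judged then, once.
The state is a dict: "t": time; "q": joint angles; "dq": joint speeds; "joint_torque": joint torques, N m; "tool_pos": TCP position; "orientation": TCP orientation; "force": force on the tool from outside, world axes, zero at the start; "wrist_torque": the same for the moment, N m; "opening": finger opening in m; "gripper_force": force on a finger pad.
Only numpy, scipy, OpenCV 4.12 (cv2) and the standard library are available. Lean on these libraries where they do the work, as an engineer would, in place of code of your own. Each camera call takes 0.05 s, during which the arm holds its last target. There are 200 camera calls.

## Working session

There is one attempt and no reset: what is moved stays moved. The work goes in short steps, Python scripts to look and compute and a tool call to move; the robot and the scene stay as the last step left them, time stands still between calls to the robot, and variables do not carry over. Pictures are saved under pics/ and viewed, at most 10 in all, crops included, and the job is handed in when it is done.

Besides the shell and the picture viewer there is one more tool, called after "Emit:" as name(argument=value, ...) on one line, values as JSON. play_rows: Moves the arm, as the interface text tells. Its arguments: {"type":"object","properties":{"targets":{"type":"array"},"grip":{"type":"number"},"grip_force":{"type":"number"}},"required":["targets"]}

```bash
mkdir -p pics
python3 - <<'E'
from plant import read_state, eyes
import cv2,json,numpy as np
s=read_state(); print(s)
for n in("side","top"):
    c=eyes.read_camera(n); print(n,{k:(np.round(v,4).tolist() if k!="image" else 0) for k,v in c.items()})
    cv2.imwrite(f"pics/{n}0.png",c["image"][:,:,::-1])
E
```

```text
{'t': 0.0, 'q': array([-1.26440504e+00,  1.31177212e-01,  1.48928532e+00, -7.22725582e-06,
        1.52299251e+00, -8.54383130e-02]), 'dq': array([ 0.00087483,  0.00034957, -0.00014023,  0.00016662, -0.001013  ,
        0.00037466]), 'joint_torque': array([ 2.35824016e-03, -5.59831238e+01, -4.91768646e+01,  7.66511215e-02,
        3.53145436e-02, -1.16570063e-04]), 'tool_pos': array([ 0.22895099, -0.5539788 ,  0.21757455]), 'orientation': array([-3.07967902e+00, -6.11195097e-01,  3.33608138e-04]), 'force': array([ 0.26289966, -0.13007279, -0.217838  ]), 'wrist_torque': array([ 0.02615862,  0.05358235, -0.02879899]), 'gripper_force': 0.0, 'opening': 0.09316867090060954}
side {'image': 0, 'vfov': 42.5559, 'cx': 315.6167, 'cy': 235.7882, 'cam_to_world': [[-0.7951, 0.3263, -0.5112, -0.1271], [-0.6065, -0.4312, 0.668, 0.8796], [-0.0025, 0.8412, 0.5407, 0.8245], [0.0, 0.0, 0.0, 1.0]]}
top {'image': 0, 'vfov': 45.5324, 'cx': 317.7627, 'cy': 244.5904, 'cam_to_world': [[-0.0071, 0.99, -0.1406, 0.4125], [-0.9998, -0.0045, 0.0188, -0.0136], [0.018, 0.1407, 0.9899, 1.1767], [0.0, 0.0, 0.0, 1.0]]}
```

View pics/top0.png

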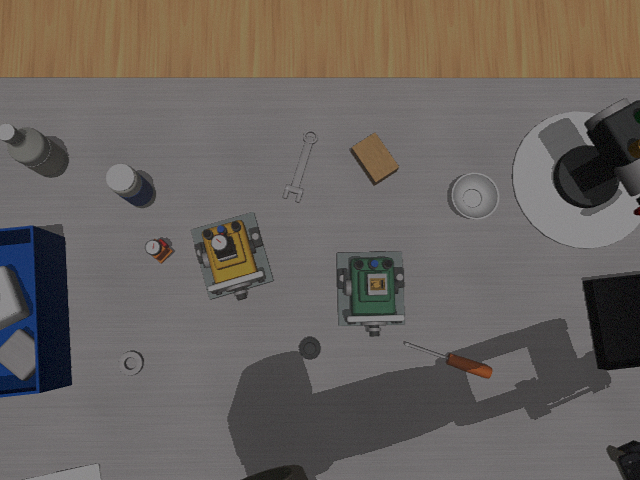

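View pics/side0.png

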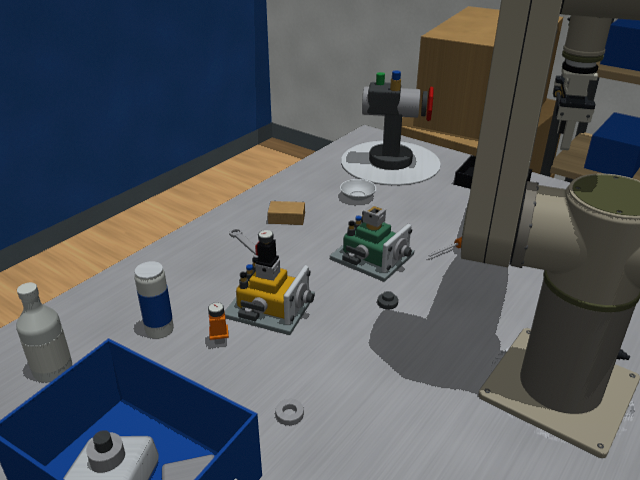

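The top view shows the yellow pump at (232,255) with the black adapter's dial at (220,243), and the empty green port at (377,284). In the side view the adapter is at (266,245) and the green port at (374,215).

Candidates for the adapter are the black gauge in the yellow pump, top (220,243), and the loose orange gauge, top (157,248). By the description I choose the black one, and I'll check it in a close crop.

Run:
```python
import cv2,numpy as np
t=cv2.imread("pics/top0.png"); s=cv2.imread("pics/side0.png")
def cr(im,x,y,w=80,h=60): return cv2.resize(im[y:y+h,x:x+w],(400,300),interpolation=cv2.INTER_CUBIC)
a=np.vstack([np.hstack([cr(t,190,208,),cr(t,335,250)]),np.hstack([cr(s,226,225),cr(s,334,195)])])
cv2.imwrite("pics/crop1.png",a)
```

```text
(no output)
```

View pics/crop1.png

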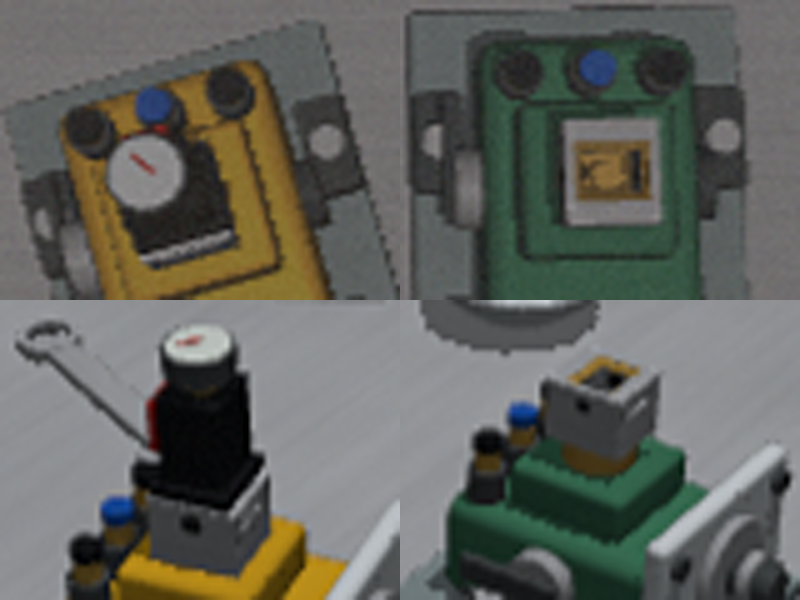

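The close crop confirms the black adapter with its red button on the far side (+x, image up, away from the flange). The dial top is at about top (219,242) and side (266,234). The green rim centre is at about top (377,285) and side (375,211).

```bash
cat > h.py <<'E'
import numpy as np,cv2
CAM={"side":dict(vfov=42.5559,c=(315.6167,235.7882)),"top":dict(vfov=45.5324,c=(317.7627,244.5904))}
CAM["side"]["T"]=np.array([[-0.7951,0.3263,-0.5112,-0.1271],[-0.6065,-0.4312,0.668,0.8796],[-0.0025,0.8412,0.5407,0.8245],[0,0,0,1]])
CAM["top"]["T"]=np.array([[-0.0071,0.99,-0.1406,0.4125],[-0.9998,-0.0045,0.0188,-0.0136],[0.018,0.1407,0.9899,1.1767],[0,0,0,1]])
def ray(n,p):
    k=CAM[n];f=240/np.tan(np.radians(k["vfov"]/2))
    d=np.array([(p[0]-k["c"][0])/f,-(p[1]-k["c"][1])/f,-1.]);d=k["T"][:3,:3]@d
    return k["T"][:3,3],d/np.linalg.norm(d)
def proj(n,X):
    k=CAM[n];f=240/np.tan(np.radians(k["vfov"]/2))
    q=k["T"][:3,:3].T@(np.asarray(X)-k["T"][:3,3])
    return np.array([k["c"][0]+f*q[0]/-q[2],k["c"][1]-f*q[1]/-q[2]])
def onz(n,p,z):
    o,d=ray(n,p);return o+d*(z-o[2])/d[2]
def tri(pt,ps):
    (a,u),(b,v)=ray("top",pt),ray("side",ps)
    t=np.linalg.lstsq(np.c_[u,-v],b-a,rcond=None)[0]
    A,B=a+u*t[0],b+v*t[1];return (A+B)/2,np.linalg.norm(A-B)
E
python3 - <<'E'
from h import *
print("dial top",tri((219.2,242.4),(266,233.6)), onz("top",(219.2,242.4),.18),onz("side",(266,233.6),.18))
print("green rim",tri((377.4,284.6),(374.6,211.4)))
im=cv2.imread("pics/top0.png")
for nm,(x0,y0,x1,y1) in dict(y=(180,200,285,315),g=(325,240,415,345)).items():
    S=cv2.cvtColor(im,cv2.COLOR_BGR2HSV)[y0:y1,x0:x1,1]
    m=((S>30)*255).astype(np.uint8); m=cv2.morphologyEx(m,cv2.MORPH_CLOSE,np.ones((9,9))); m=cv2.morphologyEx(m,cv2.MORPH_OPEN,np.ones((25,25)) if nm=="g" else cv2.getStructuringElement(cv2.MORPH_ELLIPSE,(25,25)))
    c=max(cv2.findContours(m,0,1)[0],key=cv2.contourArea).reshape(-1,2)+[x0,y0]
    w=np.array([onz("top",p,.008)[:2] for p in c],np.float32)
    print(nm,cv2.minAreaRect(w), np.median(S))
# manual edge corners
for nm,P in dict(y=[(191,229),(255,212.4),(273,287),(210,300)],g=[(337,252),(402.5,251),(405,325),(337,328)]).items():
    W=np.array([onz("top",p,.008)[:2] for p in P]);print(nm,W.round(4).tolist(),[np.degrees(np.arctan2(*(W[b]-W[a])[::-1])) for a,b in((0,1),(3,2),(3,0),(2,1))])
E
```

```text
dial top (array([0.55861413, 0.1402462 , 0.18441783]), np.float64(0.001266515358863599)) [0.55873714 0.14055164 0.18      ] [0.56399651 0.13535276 0.18      ]
green rim (array([ 0.48768416, -0.1421901 ,  0.12685408]), np.float64(0.0021253445362630014))
y ((0.5673622488975525, 0.14521603286266327), (0.11513365060091019, 0.100482277572155), 16.862489700317383) 9.0
g ((0.4928049147129059, -0.14741875231266022), (0.08845935761928558, 0.11467140167951584), 89.61422729492188) 9.0
y [[0.6122, 0.2257], [0.6466, 0.0941], [0.4915, 0.0562], [0.4659, 0.1838]] [np.float64(-75.33682072635742), np.float64(-78.64690697685437), np.float64(15.989100145378845), np.float64(13.747318821949907)]
g [[0.5629, -0.0754], [0.5643, -0.2109], [0.4129, -0.2117], [0.4078, -0.0735]] [np.float64(-89.3928471987423), np.float64(-87.913370780256), np.float64(-0.6782958801635651), np.float64(0.31999289766430195)]
```

```bash
cat > fit.py <<'E'
from h import *
from scipy.optimize import differential_evolution
def fitrect(n,img,lx,ly,z,x0,y0,yaw0,dx=.012,dyaw=8,fz=None):
    g=cv2.cvtColor(img,cv2.COLOR_BGR2LAB).astype(np.float32); g=cv2.GaussianBlur(g,(0,0),.8)
    G=np.stack([cv2.Sobel(g,-1,1,0),cv2.Sobel(g,-1,0,1)],-1) # h,w,3,2
    s=np.linspace(-.45,.45,60)
    def cost(p):
        c,sn=np.cos(p[2]),np.sin(p[2]);tot=[]
        zz=p[3] if fz else z
        for a,b in((1,0),(-1,0),(0,1),(0,-1)):
            L=np.array([[(a*lx/2 if a else t*lx),(b*ly/2 if b else t*ly)] for t in s])
            W=np.c_[p[0]+c*L[:,0]-sn*L[:,1],p[1]+sn*L[:,0]+c*L[:,1]]
            P=np.array([proj(n,(*w,zz)) for w in W[[0,-1]]]);P=P[0]+(P[1]-P[0])*((s-s[0])/(s[-1]-s[0]))[:,None]
            d=P[-1]-P[0];nn=np.array([-d[1],d[0]])/np.hypot(*d)
            gx=np.stack([cv2.remap(np.ascontiguousarray(G[:,:,:,k]),P[:,0].astype(np.float32)[None],P[:,1].astype(np.float32)[None],1)[0] for k in(0,1)],-1)
            tot.append(np.minimum(np.linalg.norm(gx@nn,axis=1),120).mean())
        return -sum(tot)
    B=[(x0-dx,x0+dx),(y0-dx,y0+dx),(np.radians(yaw0-dyaw),np.radians(yaw0+dyaw))]+([fz] if fz else [])
    r=differential_evolution(cost,B,seed=1,maxiter=60,popsize=12)
    return r.x[:2].round(4),np.degrees(r.x[2]).round(2),r.x[3:],r.fun
E
python3 - <<'E'
from fit import *
t=cv2.imread("pics/top0.png");s=cv2.imread("pics/side0.png")
print("yplate",fitrect("top",t,.15,.135,.008,.555,.14,14.5,fz=(0,.015)))
print("gplate",fitrect("top",t,.15,.135,.008,.488,-.143,0,fz=(0,.015)))
for z in(.12,.127,.134):print("grim",z,fitrect("top",t,.039,.035,z,.488,-.142,0,.008,5),fitrect("side",s,.039,.035,z,.488,-.142,0,.015,5))
print("gfunnel top",fitrect("top",t,.022,.028,.127,.488,-.142,0,.006,4))
E
```

```text
yplate (array([0.5569, 0.1394]), np.float64(16.31), array([0.01495593]), np.float64(-277.7877914527882))
gplate (array([ 0.4898, -0.14  ]), np.float64(1.23), array([0.01488998]), np.float64(-309.00189343681865))
grim 0.12 (array([ 0.4892, -0.1436]), np.float64(0.6), array([], dtype=float64), np.float64(-479.91193821214296)) (array([ 0.4908, -0.1538]), np.float64(4.78), array([], dtype=float64), np.float64(-407.3419330841615))
grim 0.127 (array([ 0.4887, -0.1426]), np.float64(-0.39), array([], dtype=float64), np.float64(-479.9016075382191)) (array([ 0.4849, -0.1434]), np.float64(4.37), array([], dtype=float64), np.float64(-406.3429167894275))
grim 0.134 (array([ 0.4884, -0.1416]), np.float64(-0.94), array([], dtype=float64), np.float64(-479.6682085505944)) (array([ 0.4787, -0.1333]), np.float64(4.96), array([], dtype=float64), np.float64(-406.80811344357465))
gfunnel top (array([ 0.4884, -0.1402]), np.float64(0.57), array([], dtype=float64), np.float64(-462.8666894828499))
```

```bash
cat > d.py <<'E'
import sys,numpy as np
from plant import read_state
from scipy.spatial.transform import Rotation as R
s=read_state();M=R.from_rotvec(s["orientation"]).as_matrix()
x,y,z,a=map(float,sys.argv[1:5]);ya=np.degrees(np.arctan2(M[1,1],M[0,1]))
print("shift cm",(M.T@(np.array([x,y,z])-s["tool_pos"])*100).round(2),"roll",round(-((a-ya+180)%360-180),2),
 "| t",round(s["t"],2),"pos",s["tool_pos"].round(4),"yawY",ya.round(2),"tilt",np.degrees(np.arccos(-M[2,2])).round(2),"F",s["force"].round(1),"T",s["wrist_torque"].round(2),"open",round(s["opening"],4),"gf",round(s["gripper_force"],1))
E
python3 d.py .558 .140 .25 15.5
```

```text
shift cm [ 56.91 -51.59  -3.14] roll -83.05 | t 0.1 pos [ 0.229  -0.5541  0.2177] yawY -67.55 tilt 0.09 F [0.4 0.2 0.9] T [0.   0.01 0.  ] open 0.0932 gf 0.0
```

Emit:
play_rows(targets=[56.9, -51.6, -3.1, -83, 56.9, -51.6, -3.1, -83, 56.9, -51.6, -3.1, -83, 56.9, -51.6, -3.1, -83, 56.9, -51.6, -3.1, -83, 56.9, -51.6, -3.1, -83, 56.9, -51.6, -3.1, -83, 56.9, -51.6, -3.1, -83], grip=7)

```text
t: 0.77
tool_pos: [0.3719, -0.2515, 0.2318]
orientation: [-2.405, -2.021, 0.0]
force: [1.1, -0.3, 0.6]
opening: 0.0704
gripper_force: 0.0
```

```bash
python3 d.py .558 .140 .25 15.5
```

```text
shift cm [41.78 11.58 -1.81] roll -25.43 | t 0.77 pos [ 0.3719 -0.2515  0.2318] yawY -9.93 tilt 0.02 F [ 1.1 -0.3  0.6] T [-0.03 -0.11 -0.03] open 0.0704 gf 0.0
```

Emit:
play_rows(targets=[41.8, 11.6, -1.8, -25.4, 41.8, 11.6, -1.8, -25.4, 41.8, 11.6, -1.8, -25.4, 41.8, 11.6, -1.8, -25.4, 41.8, 11.6, -1.8, -25.4, 41.8, 11.6, -1.8, -25.4, 41.8, 11.6, -1.8, -25.4, 41.8, 11.6, -1.8, -25.4])

```text
t: 1.43
tool_pos: [0.5168, 0.0486, 0.2457]
orientation: [-1.909, -2.495, 0.0]
force: [0.9, -0.7, -0.2]
opening: 0.0698
gripper_force: 0.0
```

```bash
python3 d.py .558 .140 .25 15.5
```

```text
shift cm [ 7.74  6.37 -0.43] roll -0.34 | t 1.43 pos [0.5168 0.0486 0.2457] yawY 15.16 tilt 0.01 F [ 0.9 -0.7 -0.2] T [-0.04 -0.13  0.02] open 0.0698 gf 0.0
```

Emit:
play_rows(targets=[4.0, 3.2, -0.4, -0.3, 7.7, 6.4, -0.4, -0.3, 7.7, 6.4, -0.4, -0.3, 7.7, 6.4, -0.4, -0.3, 7.7, 6.4, 4.5, -0.3, 7.7, 6.4, 5.0, -0.3, 7.7, 6.4, 5.0, -0.3])

```text
t: 2.02
tool_pos: [0.5547, 0.1362, 0.1907]
orientation: [-1.899, -2.494, 0.011]
force: [-0.8, -0.3, -0.6]
opening: 0.07
gripper_force: 0.0
```

```bash
python3 d.py .558 .140 .125 15.5
python3 - <<'E'
from plant import eyes
import cv2,numpy as np
o=[]
for n,(x,y) in(("top",(170,200)),("side",(216,175))):
    c=eyes.read_camera(n)["image"][:,:,::-1]; cv2.imwrite(f"pics/{n}1.png",c); o.append(cv2.resize(c[y:y+120,x:x+80],(400,600),interpolation=cv2.INTER_CUBIC))
cv2.imwrite("pics/crop2.png",np.hstack(o))
E
```

```text
shift cm [0.27 0.48 6.56] roll -0.08 | t 2.02 pos [0.5547 0.1362 0.1907] yawY 15.42 tilt 0.54 F [-0.8 -0.3 -0.6] T [-0.01 -0.09 -0.05] open 0.07 gf 0.0
```

View pics/crop2.png

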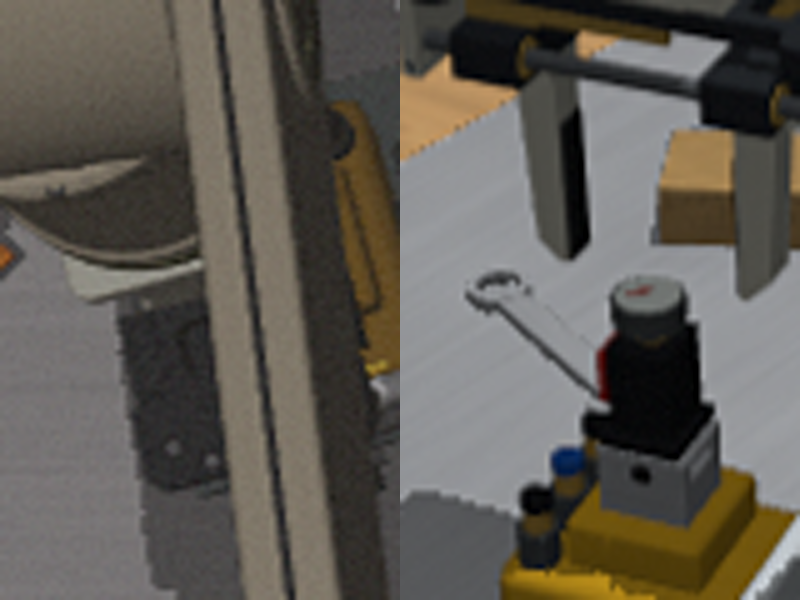

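```bash
python3 d.py .558 .140 .125 15.5
python3 - <<'E'
from h import *
import numpy as np
from plant import read_state
s=read_state()["tool_pos"]; u=np.array([np.cos(np.radians(15.5)),np.sin(np.radians(15.5)),0])
for k in(-.035-.0145/2,0,.035+.0145/2):print(proj("side",s+k*u))
print("dial",proj("side",(.5587,.1404,.18)),proj("side",(.558,.140,.18)))
E
```

```text
shift cm [0.32 0.17 7.07] roll -0.11 | t 2.12 pos [0.5574 0.1365 0.1957] yawY 15.39 tilt 0.13 F [-0.1  0.3  0.4] T [ 0.   -0.11 -0.  ] open 0.0696 gf 0.0
[287.9142608  232.43782642]
[267.8500117  228.10314016]
[248.22969587 223.86436138]
dial [266.35873878 235.59901799] [266.76790745 235.6279013 ]
```

Emit:
play_rows(targets=[0.25, 0.4, 0, 0, 0.25, 0.4, 1.5, 0, 0.25, 0.4, 3, 0, 0.25, 0.4, 3, 0, 0.25, 0.4, 3, 0])

```text
t: 2.53
tool_pos: [0.5616, 0.1408, 0.1669]
orientation: [1.903, 2.499, 0.0]
force: [0.4, -0.4, -0.1]
opening: 0.0699
gripper_force: 0.0
```

```bash
python3 d.py .5605 .1398 .125 15.5
python3 - <<'E'
from plant import eyes
import cv2,numpy as np
c=eyes.read_camera("side")["image"][:,:,::-1]; cv2.imwrite("pics/side2.png",c)
cv2.imwrite("pics/crop3.png",cv2.resize(c[190:290,216:316],(600,600),interpolation=cv2.INTER_CUBIC))
E
```

```text
shift cm [-0.06 -0.13  4.19] roll -0.08 | t 2.53 pos [0.5616 0.1408 0.1669] yawY 15.42 tilt 0.02 F [ 0.4 -0.4 -0.1] T [-0.01 -0.11  0.01] open 0.0699 gf 0.0
```

View pics/crop3.png

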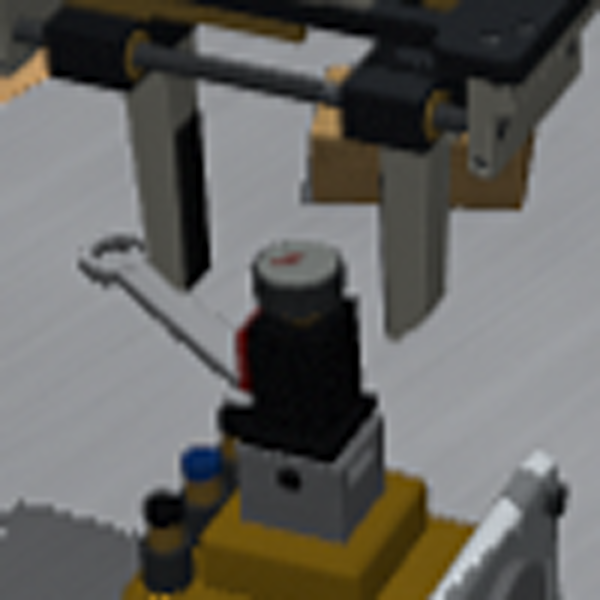

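Run:
```python
from h import *
s=np.array([.5616,.1408,.1669]); a=np.radians(15.42);u=np.array([np.cos(a),np.sin(a),0]);v=np.array([-np.sin(a),np.cos(a),0])
for k in(.035,-.035):
  for j in(.0075,-.0075):print(k,j,proj("side",s+k*u+j*v))
A=np.array([.5587,.1404,.180])
for A in(A,np.array([.5605,.139,.18])):print(proj("side",A), proj("side",A+[0,0,-.065]+0*u))
```

```text
0.035 0.0075 [247.60569541 239.18620658]
0.035 -0.0075 [251.09166066 235.34038729]
-0.035 0.0075 [280.13319471 246.53123829]
-0.035 -0.0075 [283.36530418 242.54262814]
[266.35873878 235.59901799] [267.85006573 263.04460648]
[266.13497899 234.98494281] [267.63045051 262.40667513]
```

The side view shows the fingers straddling the adapter, with the dial at (266,234). The finger corners match their projection to about 0.6 px, so the adapter is near (0.560, 0.1395). I'm descending and closing lightly.

Emit:
play_rows(targets=[-0.1, -0.1, 1.5, 0, -0.1, -0.1, 3, 0, -0.1, -0.1, 4.1, 0, -0.1, -0.1, 4.1, 0, -0.1, -0.1, 4.1, 0])

```text
t: 3.0
tool_pos: [0.5606, 0.1397, 0.1253]
orientation: [-1.903, -2.5, 0.0]
force: [0.2, -0.0, -0.1]
opening: 0.07
gripper_force: 0.0
```

Emit:
play_rows(targets=[0, 0, 0, 0, 0, 0, 0, 0, 0, 0, 0, 0, 0, 0, 0, 0, 0, 0, 0, 0, 0, 0, 0, 0], grip=2.5, grip_force=3)

```text
t: 3.5
tool_pos: [0.5612, 0.1398, 0.1254]
orientation: [1.902, 2.499, 0.002]
force: [2.0, 0.8, 1.2]
opening: 0.0365
gripper_force: 3.0
```

```bash
python3 d.py .561 .1397 .126 15.5
```

```text
shift cm [-0.   -0.02 -0.06] roll -0.06 | t 3.5 pos [0.5612 0.1398 0.1254] yawY 15.44 tilt 0.08 F [2.  0.8 1.2] T [ 0.02 -0.41  0.03] open 0.0365 gf 3.0
```

Emit:
play_rows(targets=[0, -0.12, 0, 0, 0, -0.12, 0, 0, 0, -0.12, 0, 0], grip_force=5)

```text
t: 3.75
tool_pos: [0.5601, 0.1395, 0.1254]
orientation: [1.902, 2.499, 0.002]
force: [3.2, 1.5, 0.9]
opening: 0.0325
gripper_force: 5.0
```

Emit:
play_rows(targets=[0, 0, 0, 0, 0, 0, 0, 0, 0, 0, 0, 0, 0, 0, 0, 0], grip_force=12)

```text
t: 4.08
tool_pos: [0.5599, 0.1395, 0.1253]
orientation: [1.902, 2.499, 0.001]
force: [4.2, 1.2, 2.0]
opening: 0.0301
gripper_force: 12.0
```

```bash
python3 d.py .561 .1397 .126 15.5
```

```text
shift cm [-0.01  0.11 -0.07] roll -0.06 | t 4.08 pos [0.5599 0.1395 0.1253] yawY 15.44 tilt 0.05 F [4.2 1.2 2. ] T [ 0.18 -0.92  0.05] open 0.0301 gf 12.0
```

Emit:
play_rows(targets=[0, 0.04, 0, 0, 0, 0.04, 0, 0, 0, 0.04, 0, 0], grip_force=40)

```text
t: 4.33
tool_pos: [0.5601, 0.1395, 0.1252]
orientation: [1.903, 2.499, 0.001]
force: [2.6, 1.8, 3.7]
opening: 0.0289
gripper_force: 40.0
```

Emit:
play_rows(targets=[0, 0, -0.1, 0, 0, 0, -0.2, 0, 0, 0, -0.3, 0, 0, 0, -0.3, 0])

```text
t: 4.67
tool_pos: [0.5601, 0.1395, 0.127]
orientation: [1.903, 2.5, 0.0]
force: [7.7, 2.1, -4.7]
opening: 0.0294
gripper_force: 40.0
```

```bash
python3 d.py .561 .1397 .126 15.5
```

```text
shift cm [-0.01  0.09  0.1 ] roll -0.06 | t 4.67 pos [0.5601 0.1395 0.127 ] yawY 15.44 tilt 0.02 F [ 7.7  2.1 -4.7] T [ 0.37 -1.79  0.08] open 0.0294 gf 40.0
```

Emit:
play_rows(targets=[0, 0.05, -0.1, 0, 0, 0.05, -0.3, 0, 0, 0.05, -0.5, 0, 0, 0.05, -0.5, 0])

```text
t: 5.0
tool_pos: [0.5602, 0.1397, 0.1317]
orientation: [-1.902, -2.499, 0.001]
force: [7.2, 1.0, -4.8]
opening: 0.0295
gripper_force: 40.0
```

```bash
python3 d.py .561 .1397 .126 15.5
```

```text
shift cm [-0.02  0.08  0.57] roll -0.06 | t 5.0 pos [0.5602 0.1397 0.1317] yawY 15.44 tilt 0.04 F [ 7.2  1.  -4.8] T [ 0.41 -1.6   0.06] open 0.0295 gf 40.0
```

Emit:
play_rows(targets=[0, 0.06, -0.4, 0, 0, 0.06, -0.8, 0, 0, 0.06, -1.2, 0, 0, 0.06, -1.6, 0, 0, 0.06, -2, 0, 0, 0.06, -2.4, 0, 0, 0.06, -2.8, 0, 0, 0.06, -3.2, 0])

```text
t: 5.67
tool_pos: [0.5607, 0.1398, 0.1652]
orientation: [-1.903, -2.5, 0.0]
force: [0.3, -1.5, -2.6]
opening: 0.0293
gripper_force: 40.0
```

Emit:
play_rows(targets=[0, 0, -1, 0, 0, 0, -3, 0, 0, 0, -5, 0, 0, 0, -5, 0, 0, 0, -5, 0])

```text
t: 6.08
tool_pos: [0.5621, 0.14, 0.2167]
orientation: [1.901, 2.498, 0.004]
force: [0.2, -0.2, -2.2]
opening: 0.0295
gripper_force: 40.0
```

```bash
python3 d.py .561 .1397 .126 15.5;  python3 - <<'E'
from plant import eyes
import cv2,numpy as np
c=eyes.read_camera("side")["image"][:,:,::-1]; cv2.imwrite("pics/side3.png",c)
cv2.imwrite("pics/crop4.png",cv2.resize(c[140:260,206:326],(600,600),interpolation=cv2.INTER_CUBIC))
E
```

```text
shift cm [ 0.01 -0.14  9.07] roll -0.06 | t 6.08 pos [0.5621 0.14   0.2167] yawY 15.44 tilt 0.21 F [ 0.2 -0.2 -2.2] T [-0.04 -0.1   0.04] open 0.0295 gf 40.0
```

View pics/crop4.png

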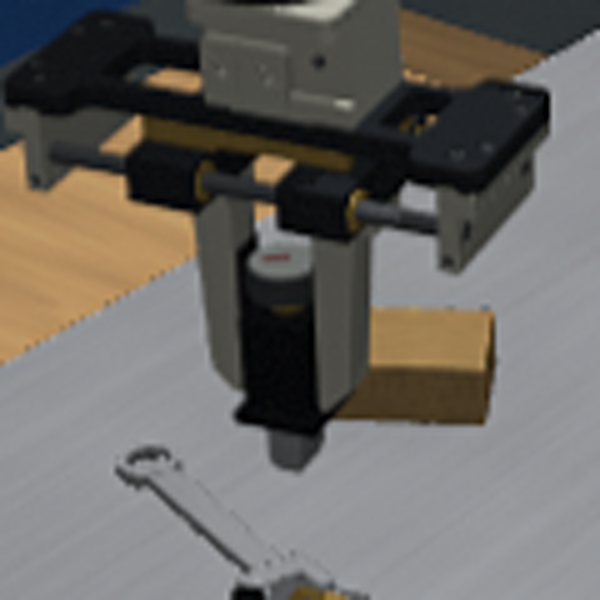

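The side view shows the adapter gripped upright between the pads with its stem free and clear of the yellow port; the dial is near crop (282,258). Next I'm refining the green port with a model overlay on the first pictures.

Run:
```python
from h import *
out=[]
for n,(x0,y0) in(("top",(357,259)),("side",(354,185))):
    im=cv2.imread(f"pics/{n}0.png")[y0:y0+60,x0:x0+40]
    b=cv2.resize(im,(400,600),interpolation=cv2.INTER_CUBIC); b=cv2.convertScaleAbs(b,alpha=1.4)
    c,s=np.cos(.012),np.sin(.012)
    off=np.array([0,0]) if n=="top" else np.array([-.4,-.55])
    ctr=np.array([.4875,-.1412]) if n=="top" else np.array([.4884,-.1422])
    for z,col in((.121,(0,0,255)),(.127,(255,255,0)),(.133,(255,0,255))):
      for hx,hy in((.0195,.0175),(.011,.014)):
        for a in(-1,1):
          for d in(-1,1):
            p=proj(n,(ctr[0]+c*a*hx-s*d*hy,ctr[1]+s*a*hx+c*d*hy,z))+off
            q=((p-[x0,y0]+.5)*10).round().astype(int); cv2.circle(b,tuple(map(int,q)),3,col,-1)
    out.append(b)
cv2.imwrite("pics/crop5.png",np.hstack(out))
```

```text
(no output)
```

View pics/crop5.png

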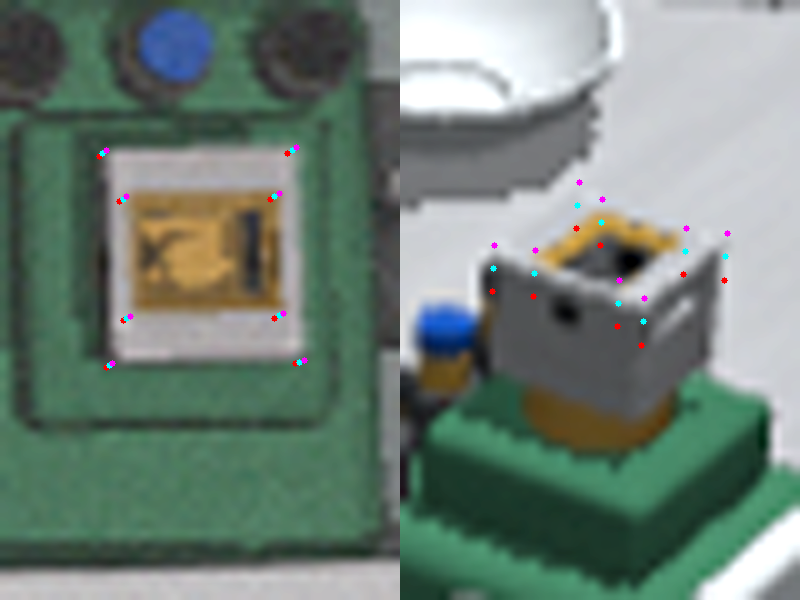

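```bash
python3 d.py .4903 -.1432 .205 0.7
```

```text
shift cm [-25.39 -14.36   0.99] roll 14.74 | t 6.13 pos [0.5611 0.1398 0.215 ] yawY 15.44 tilt 0.05 F [ 0.1  0.3 -2.3] T [-0.04 -0.05  0.  ] open 0.0294 gf 40.0
```

Reading the overlay, the rim corners in the side crop are at (488,255), (640,305) and (722,245), which puts the rim at z ≈ 0.1295. The rim in the top crop spans (107,150) to (302,358), which gives a centre of about (0.4893, -0.1432).

Emit:
play_rows(targets=[-3, -1.7, 0, 2, -6, -3.4, 0, 4, -9.5, -5.4, 0, 6, -13, -7.4, 0, 8, -16.5, -9.3, 0, 10, -20, -11.3, 0.5, 12, -23, -13, 1, 14, -25.4, -14.4, 1, 14.7])

```text
t: 6.8
tool_pos: [0.4874, -0.1453, 0.202]
orientation: [-2.208, -2.23, 0.003]
force: [1.1, 0.9, -2.5]
opening: 0.0293
gripper_force: 40.0
```

Emit:
play_rows(targets=[0, 0, 0, 0, 0, 0, 0, 0, 0, 0, 0, 0])

```text
t: 7.05
tool_pos: [0.4893, -0.1429, 0.2037]
orientation: [-2.206, -2.234, 0.0]
force: [0.1, 1.0, -2.1]
opening: 0.0298
gripper_force: 40.0
```

```bash
python3 d.py .4903 -.1432 .17 0.7
```

```text
shift cm [-0.04  0.11  3.37] roll 0.02 | t 7.05 pos [ 0.4893 -0.1429  0.2037] yawY 0.72 tilt 0.11 F [ 0.1  1.  -2.1] T [ 0.04 -0.08  0.02] open 0.0298 gf 40.0
```

Going to just above the mouth, then a picture from the side to check alignment.

Emit:
play_rows(targets=[0, 0.1, 1.5, 0, 0, 0.1, 2.7, 0, 0, 0.1, 2.7, 0, 0, 0.1, 2.7, 0])

```text
t: 7.38
tool_pos: [0.49, -0.142, 0.1765]
orientation: [-2.203, -2.235, 0.002]
force: [0.6, -0.1, -1.8]
opening: 0.0294
gripper_force: 40.0
```

```bash
python3 d.py .4903 -.1432 .17 0.7;  python3 - <<'E'
from plant import eyes
import cv2,numpy as np
o=[]
for n,(x,y) in(("top",(337,230)),("side",(334,150))):
    c=eyes.read_camera(n)["image"][:,:,::-1]; cv2.imwrite(f"pics/{n}4.png",c); o.append(cv2.resize(c[y:y+90,x:x+60],(400,600),interpolation=cv2.INTER_CUBIC))
cv2.imwrite("pics/crop6.png",cv2.convertScaleAbs(np.hstack(o),alpha=1.5))
E
```

```text
shift cm [-0.12  0.03  0.65] roll 0.14 | t 7.38 pos [ 0.49   -0.142   0.1765] yawY 0.84 tilt 0.18 F [ 0.6 -0.1 -1.8] T [ 0.   -0.13 -0.03] open 0.0294 gf 40.0
```

View pics/crop6.png

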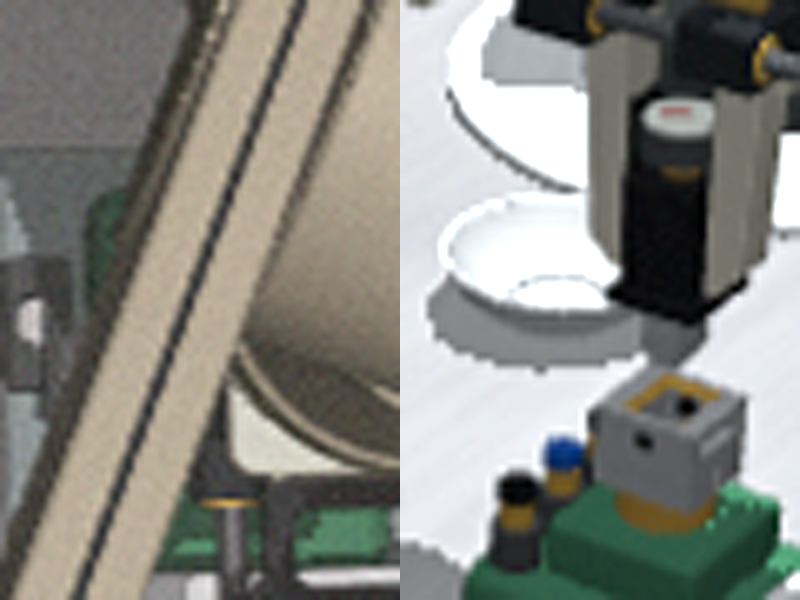

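Run:
```python
from h import *
def show(t,ctr,z,hx,hy):
    for a,d in((1,1),(-1,1),(-1,-1),(1,-1)):
        p=proj("side",(ctr[0]+a*hx-.012*d*hy,ctr[1]+d*hy+.012*a*hx,z))+[-.4,-.55]
        print(t,a,d,((p-[334,150]+.5)*6.667).round(1)+[400,0])
A=(.489,-.142);z=.1765-.0095
show("shoulder under",A,z,.017,.018);show("shoulder top",A,z+.006,.017,.018)
show("rim",(.4893,-.1432),.1295,.0195,.0175)
print(proj("side",(*A,z-.024)),)
```

```text
shoulder under 1 1 [603.9 309.5]
shoulder under -1 1 [692.2 339.8]
shoulder under -1 -1 [749.9 296.5]
shoulder under 1 -1 [662.4 267.3]
shoulder top 1 1 [604.7 293.4]
shoulder top -1 1 [693.2 323.6]
shoulder top -1 -1 [751.  280.5]
shoulder top 1 -1 [663.3 251.4]
rim 1 1 [595.1 403.4]
rim -1 1 [694.8 439. ]
rim -1 -1 [750.  395.8]
rim 1 -1 [651.3 361.4]
[374.92283923 204.98547787]
```

The stem hangs over the port in the side view: shoulder corners at crop (608,293) and (748,280), rim corners at (592,410) and (745,400). They are aligned within about 1 mm, so I'm lowering carefully.

Emit:
play_rows(targets=[-0.1, 0.06, 0.4, 0, -0.1, 0.06, 0.8, 0, -0.1, 0.06, 1.0, 0, -0.1, 0.06, 1.2, 0, -0.1, 0.06, 1.4, 0, -0.1, 0.06, 1.4, 0])

```text
t: 7.98
tool_pos: [0.4911, -0.1443, 0.1633]
orientation: [-2.207, -2.235, 0.0]
force: [0.3, -0.5, -2.6]
opening: 0.0294
gripper_force: 40.0
```

```bash
python3 d.py .4907 -.1428 .155 0.7
```

```text
shift cm [ 0.15 -0.04  0.83] roll 0.04 | t 7.98 pos [ 0.4911 -0.1443  0.1633] yawY 0.74 tilt 0.04 F [ 0.3 -0.5 -2.6] T [-0.01 -0.1  -0.  ] open 0.0294 gf 40.0
```

Emit:
play_rows(targets=[0.13, -0.04, 0, 0, 0.13, -0.04, 0.15, 0, 0.13, -0.04, 0.3, 0, 0.13, -0.04, 0.4, 0, 0.13, -0.04, 0.4, 0])

```text
t: 8.4
tool_pos: [0.4908, -0.143, 0.1596]
orientation: [-2.207, -2.236, 0.0]
force: [-0.2, -0.5, -2.5]
opening: 0.0297
gripper_force: 40.0
```

```bash
python3 d.py .4907 -.1428 .155 0.7
```

```text
shift cm [ 0.02 -0.01  0.46] roll 0.04 | t 8.4 pos [ 0.4908 -0.143   0.1596] yawY 0.74 tilt 0.02 F [-0.2 -0.5 -2.5] T [-0.01 -0.11 -0.01] open 0.0297 gf 40.0
```

Emit:
play_rows(targets=[0, 0, 0.15, 0, 0, 0, 0.3, 0, 0, 0, 0.3, 0])

```text
t: 8.65
tool_pos: [0.4908, -0.143, 0.1565]
orientation: [-2.207, -2.235, 0.0]
force: [0.5, 0.0, -1.8]
opening: 0.0292
gripper_force: 40.0
```

Emit:
play_rows(targets=[0, 0, 0.15, 0, 0, 0, 0.3, 0, 0, 0, 0.3, 0])

```text
t: 8.9
tool_pos: [0.4907, -0.143, 0.1535]
orientation: [-2.207, -2.235, 0.0]
force: [-0.6, 0.0, -2.8]
opening: 0.0295
gripper_force: 40.0
```

```bash
python3 d.py .4907 -.1428 .155 0.7
```

```text
shift cm [ 0.02 -0.   -0.15] roll 0.04 | t 8.9 pos [ 0.4907 -0.143   0.1535] yawY 0.74 tilt 0.03 F [-0.6  0.  -2.8] T [-0.03 -0.11  0.05] open 0.0295 gf 40.0
```

Emit:
play_rows(targets=[0, 0, 0.15, 0, 0, 0, 0.3, 0, 0, 0, 0.3, 0])

```text
t: 9.15
tool_pos: [0.491, -0.1433, 0.1507]
orientation: [2.207, 2.236, -0.0]
force: [1.1, -0.9, -2.2]
opening: 0.0295
gripper_force: 40.0
```

```bash
python3 d.py .4907 -.1428 .155 0.7
```

```text
shift cm [ 0.05 -0.03 -0.43] roll 0.04 | t 9.15 pos [ 0.491  -0.1433  0.1507] yawY 0.74 tilt 0.02 F [ 1.1 -0.9 -2.2] T [-0.28 -0.17 -0.  ] open 0.0295 gf 40.0
```

Emit:
play_rows(targets=[0, 0, 0.15, 0, 0, 0, 0.3, 0, 0, 0, 0.3, 0])

```text
t: 9.4
tool_pos: [0.4912, -0.1431, 0.1478]
orientation: [2.207, 2.235, 0.001]
force: [1.8, -0.9, -3.0]
opening: 0.0294
gripper_force: 40.0
```

```bash
python3 d.py .4907 -.1428 .155 0.7
```

```text
shift cm [ 0.03 -0.05 -0.72] roll 0.04 | t 9.4 pos [ 0.4912 -0.1431  0.1478] yawY 0.74 tilt 0.03 F [ 1.8 -0.9 -3. ] T [-0.18 -0.36  0.03] open 0.0294 gf 40.0
```

Emit:
play_rows(targets=[0, 0.04, 0.15, 0, 0, 0.04, 0.3, 0, 0, 0.04, 0.3, 0])

```text
t: 9.65
tool_pos: [0.4914, -0.143, 0.1445]
orientation: [-2.207, -2.236, -0.0]
force: [1.3, -0.9, -2.7]
opening: 0.0293
gripper_force: 40.0
```

```bash
python3 d.py .4907 -.1428 .155 0.7
```

```text
shift cm [ 0.02 -0.07 -1.05] roll 0.04 | t 9.65 pos [ 0.4914 -0.143   0.1445] yawY 0.74 tilt 0.01 F [ 1.3 -0.9 -2.7] T [-0.28 -0.36  0.03] open 0.0293 gf 40.0
```

Emit:
play_rows(targets=[0, 0.02, 0.15, 0, 0, 0.02, 0.3, 0, 0, 0.02, 0.3, 0])

```text
t: 9.9
tool_pos: [0.4915, -0.143, 0.1414]
orientation: [-2.207, -2.236, 0.0]
force: [1.6, -0.9, -2.2]
opening: 0.0294
gripper_force: 40.0
```

```bash
python3 d.py .4907 -.1428 .155 0.7
```

```text
shift cm [ 0.02 -0.08 -1.36] roll 0.04 | t 9.9 pos [ 0.4915 -0.143   0.1414] yawY 0.74 tilt 0.02 F [ 1.6 -0.9 -2.2] T [-0.27 -0.41 -0.03] open 0.0294 gf 40.0
```

Emit:
play_rows(targets=[0, 0, 0.15, 0, 0, 0, 0.25, 0, 0, 0, 0.25, 0])

```text
t: 10.15
tool_pos: [0.4915, -0.1431, 0.1391]
orientation: [-2.207, -2.236, 0.0]
force: [1.5, -0.8, -2.1]
opening: 0.0294
gripper_force: 40.0
```

```bash
python3 d.py .4907 -.1428 .155 0.7
```

```text
shift cm [ 0.03 -0.08 -1.59] roll 0.04 | t 10.15 pos [ 0.4915 -0.1431  0.1391] yawY 0.74 tilt 0.01 F [ 1.5 -0.8 -2.1] T [-0.24 -0.24 -0.  ] open 0.0294 gf 40.0
```

Emit:
play_rows(targets=[0, 0, 0.1, 0, 0, 0, 0.2, 0, 0, 0, 0.2, 0])

```text
t: 10.4
tool_pos: [0.4916, -0.1431, 0.1375]
orientation: [2.207, 2.236, -0.0]
force: [-0.5, -0.9, 1.2]
opening: 0.0292
gripper_force: 40.0
```

```bash
python3 d.py .4907 -.1428 .155 0.7
```

```text
shift cm [ 0.03 -0.08 -1.75] roll 0.04 | t 10.4 pos [ 0.4916 -0.1431  0.1375] yawY 0.74 tilt 0.0 F [-0.5 -0.9  1.2] T [-0.15  0.07 -0.06] open 0.0292 gf 40.0
```

Emit:
play_rows(targets=[0, 0, 0.1, 0, 0, 0, 0.2, 0, 0, 0, 0.2, 0])

```text
t: 10.65
tool_pos: [0.4917, -0.1431, 0.1363]
orientation: [2.207, 2.236, 0.0]
force: [-3.7, 0.3, 9.0]
opening: 0.0296
gripper_force: 40.1
```

```bash
python3 d.py .4907 -.1428 .155 0.7
```

```text
shift cm [ 0.04 -0.09 -1.87] roll 0.04 | t 10.65 pos [ 0.4917 -0.1431  0.1363] yawY 0.74 tilt 0.02 F [-3.7  0.3  9. ] T [0.1  0.74 0.02] open 0.0296 gf 40.1
```

Emit:
play_rows(targets=[0, -0.05, 0.05, 0, 0, -0.05, 0.1, 0, 0, -0.05, 0.1, 0])

```text
t: 10.9
tool_pos: [0.4916, -0.1432, 0.1362]
orientation: [2.206, 2.235, 0.001]
force: [-6.8, 1.3, 14.0]
opening: 0.0295
gripper_force: 40.1
```

```bash
python3 d.py .4907 -.1428 .155 0.7
```

```text
shift cm [ 0.04 -0.09 -1.88] roll 0.05 | t 10.9 pos [ 0.4916 -0.1432  0.1362] yawY 0.75 tilt 0.08 F [-6.8  1.3 14. ] T [0.33 0.95 0.01] open 0.0295 gf 40.1
```

The adapter is seated: a hard stop with 14 N upward and the rim at about 0.127. Letting the button out slowly while pressing.

Emit:
play_rows(targets=[0, 0, 0, 0, 0, 0, 0, 0, 0, 0, 0, 0], grip=3.2, grip_force=40)

```text
t: 11.15
tool_pos: [0.4925, -0.1433, 0.1358]
orientation: [2.205, 2.234, 0.003]
force: [1.5, 0.2, 7.6]
opening: 0.0325
gripper_force: 5.6
```

```bash
python3 d.py .4907 -.1428 .155 0.7
```

```text
shift cm [ 0.05 -0.18 -1.92] roll 0.05 | t 11.15 pos [ 0.4925 -0.1433  0.1358] yawY 0.75 tilt 0.21 F [1.5 0.2 7.6] T [ 0.01 -0.4  -0.01] open 0.0325 gf 5.6
```

Emit:
play_rows(targets=[0, 0, 0.05, 0, 0, 0, 0.05, 0, 0, 0, 0.05, 0], grip=3.45)

```text
t: 11.4
tool_pos: [0.4926, -0.1433, 0.1352]
orientation: [2.205, 2.234, 0.003]
force: [2.3, 0.2, 5.3]
opening: 0.0348
gripper_force: 3.1
```

Emit:
play_rows(targets=[0, 0, 0, 0, 0, 0, 0, 0, 0, 0, 0, 0], grip=3.9)

```text
t: 11.65
tool_pos: [0.4908, -0.1429, 0.1335]
orientation: [-2.206, -2.235, 0.0]
force: [0.5, -0.3, 1.3]
opening: 0.0388
gripper_force: 0.6
```

```bash
python3 d.py .4907 -.1428 .155 0.7
```

```text
shift cm [ 0.01 -0.01 -2.15] roll 0.05 | t 11.65 pos [ 0.4908 -0.1429  0.1335] yawY 0.75 tilt 0.04 F [ 0.5 -0.3  1.3] T [-0.05 -0.31 -0.06] open 0.0388 gf 0.6
```

Emit:
play_rows(targets=[0, 0, 0, 0, 0, 0, 0, 0, 0, 0, 0, 0, 0, 0, 0, 0], grip=7)

```text
t: 11.98
tool_pos: [0.4908, -0.143, 0.1336]
orientation: [-2.207, -2.235, 0.0]
force: [-0.2, -0.2, 0.2]
opening: 0.0612
gripper_force: 0.0
```

Emit:
play_rows(targets=[0, 0, -1, 0, 0, 0, -4, 0, 0, 0, -8, 0, 0, 0, -10, 0, 0, 0, -10, 0, 0, 0, -10, 0])

```text
t: 12.48
tool_pos: [0.4922, -0.1435, 0.2364]
orientation: [2.204, 2.233, 0.003]
force: [0.2, 0.4, 0.5]
opening: 0.0697
gripper_force: 0.0
```

```bash
python3 d.py .4907 -.1428 .155 0.7;  python3 - <<'E'
from plant import eyes
from h import *
c=eyes.read_camera("side")["image"][:,:,::-1]; cv2.imwrite("pics/side5.png",c)
b=cv2.convertScaleAbs(cv2.resize(c[160:250,334:424],(600,600),interpolation=cv2.INTER_CUBIC),alpha=1.5)
def put(P,col):
    p=proj("side",P)+[-.4,-.55]; cv2.circle(b,tuple(int(v) for v in ((p-[334,160]+.5)*6.667).round()),2,col,-1)
C=np.array([.4895,-.1430])
for z,col in((.1275,(0,255,0)),(.129,(255,0,255))):
    for a,d in((1,1),(-1,1),(-1,-1)):
        put((C[0]+a*.017,C[1]+d*.018,z),col); put((C[0]+a*.017,C[1]+d*.018,z+.006),col)
    put((*C,z+.065),col)
for x,col in((.021,(255,255,0)),(.016,(0,255,255))):
    for h in(.014,.038): put((C[0]+x,C[1]+.009,.1275+h),col)
cv2.imwrite("pics/crop7.png",b)
E
```

```text
shift cm [ 0.09 -0.18  8.14] roll 0.04 | t 12.48 pos [ 0.4922 -0.1435  0.2364] yawY 0.74 tilt 0.24 F [0.2 0.4 0.5] T [ 0.02 -0.08 -0.04] open 0.0697 gf 0.0
```

View pics/crop7.png

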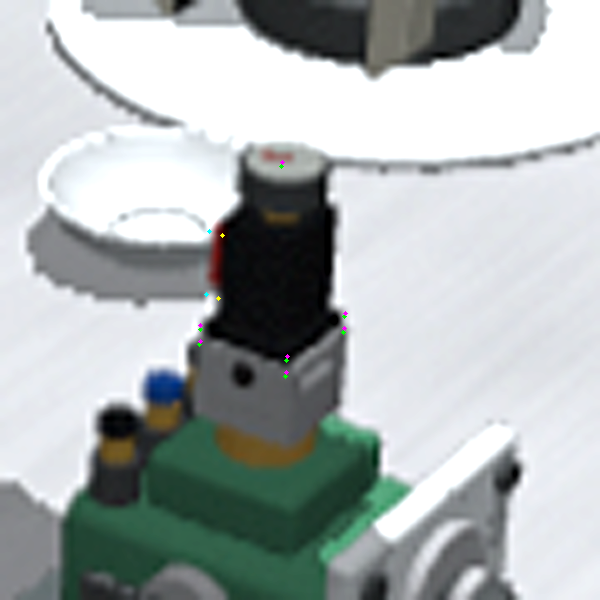

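The side crop shows the shoulder flush on the green rim at (270,340) and the red button standing out at (213,255). The dial, at (284,160), is where it should be for a seated adapter, and the fingers are clear. Handing in.

```bash
python3 -c "
from plant import workorder
print(workorder.close_job())"
```

```text
the job is handed in; nothing more can be done
None
```

The adapter is out of the yellow pump and seated in the green port, with its shoulder on the rim (about 127 mm above the bench) and the button sprung out; the job was handed in at about 12.5 s, with no verdict returned.

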